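# Slide the jewellery box home between the organiser partitions

### The arm

A 7-joint arm with a two-finger parallel gripper is mounted at the origin on the work surface. World frame = base frame: x ahead of the robot, y to its left, z up, the work surface at z = 0. Lengths are in mm, angles in rad, forces in N, time in s.
With the tool pointing down it reaches from about 425 to 925 mm from the base axis. Payload 6.8 kg.
Tool frame: the origin (TCP) lies at the very end of the fingers, on their centre line; the grasp point (between the pads) lies 19 mm behind it; z points along the fingers, y is the line along which they close (so a half turn about z gives the same grasp; the last joint's range is limited). The gripper opens to 85 mm and grips with 20 to 120 N. Pads are 22 mm wide; open, the fingers measure 114 mm over their backs; the gripper's body (76 mm by 85 mm) begins 54 mm behind the grasp point. The pads swing forward as they close: fully open they stand 13 mm farther back than shut.
Start: joints at [-1.272, 0.477, 0.022, 1.555, -0.011, 1.109, -0.083], TCP at [267.077, 619.933, 231.308] pointing down, gripper open.
Joint ranges: [-2.96, 2.96], [-0.34, 2.1], [-1.41, 1.46], [0.24, 2.44], [-1.37, 4.51], [0.17, 1.92], [-2.96, 2.96]. Speed limits (rad/s): [2.39, 2.39, 3.14, 3.14, 3.14, 3.14, 3.14].

### API

Orientations are given as a unit quaternion [w, x, y, z].
In Python, from workcell import manip gives the robot as it stands. The module is installed in compiled form; this text tells all that it offers.
- The arm moves only by the tool servo_tool, never from a script. Its argument "series" is a list that holds one entry, the list of rows, each a list of 4 numbers: the shift along the tool's x, y, z in mm, then the turn about the tool's z in degrees. In form: [[[x, y, z, spin], ...]]. A call has 1 to 5 rows; each row shifts and turns the commanded pose from where the row before left it, along the tool's axes as they then stand; what a row does not reach is not made up. A row lasts 1/12 s, in which the tool goes at most 41.7 mm and 7.16 degrees, less where a joint would pass 70% of its speed; a pose out of reach is approached as far as the arm can. A call is refused whole if a number of a shift passes 41.7 or a number of a turn 7.16, either way. A call with a gripper value outside its range is refused whole. "fingers" is the gripper command: -1 is fully open, 1 is shut, values between are in proportion, set as the call begins (left out, the last holds). The fingers move at their own pace and stop on an object; the grip force is fixed at half the most. Time passes only in rows, so rows that do not move let the fingers close. It gives the time, the measured TCP pose, the force, the opening and the grip force at its end, in the units of the state.
- manip.get_obs(): the state, without advancing time (a new reading comes with each control period).
- manip.snapshot(name): name is "side" or "top"; returns a dict with "pixels" (384x512x3 uint8, blue, green, red), "vertical_fov" (degrees; the focal length in pixels is half the picture's height over the tangent of half this angle, whatever the lens; pixels are square), "cx", "cy" (the principal point, pixels), "dist" ([k1, k2, p1, p2, k3] as OpenCV has them; the pictures are not rectified), "world_from_camera" (4x4, takes a point from camera to world coordinates). Camera axes: x right, y up, looking along -z (the intrinsics and any distortion apply to the point x, -y, -z); pixel columns grow to the right and rows downward; lengths in mm; the calibration is good to about 2 mm. A picture is of the moment at which its call begins. There is no depth.
- manip.sign_off(): hands the job in; it is judged then, once.
The state is a dict: "time_s": time; "qpos": joint angles; "dq": joint speeds; "tau": joint torques, N m; "position": TCP position; "tcp_rot": TCP orientation; "wrist_force": force on the tool from outside, world axes, zero at the start; "wrist_torque": the same for the moment, N m; "opening": opening from 0.0 (shut) to 1.0 (fully open); "finger_force": force on a finger pad.
Only numpy, scipy, OpenCV 4.12 (cv2) and the standard library are available. Lean on these libraries where they do the work, as an engineer would, in place of code of your own. Each camera call takes 0.05 s, during which the arm holds its last target. There are 200 camera calls.

### The job

Put the tan jewellery box away in the empty middle lane of the grey accessory organiser: with the fingertips, push it along the island top, square it up to the lane, slide it in between the two partitions and on until its leading end is fully home against the back panel. Only push it: do not lift or tip it, and leave the bottle, the brush and the two cases in the side lanes where they are.

Things in the scene. Friction and masses are not known exactly. Their poses are not given: they have to be found in the camera images.
- box: Closed tan leather jewellery box, one rigid piece 120 mm long (x), 100 wide (y), 45 high, 0.3 to 0.6 kg, loose on the island top: slides with ordinary friction and stays where left. Origin at the centre of its underside, z up. Brass clasp plate on its -x end. Starts in front of the organiser, beside the middle lane's line, turned up to 26 degrees from it, +x roughly towards the organiser.
- organiser: Dark grey organiser screwed down: four upright partitions 50 mm high, 10 thick, rounded front edges, and a back panel; open front and top, no floor, 315 mm across, three lanes. +x runs into the lanes (roughly world +y, varies), z up. Origin on the island top at the middle of the middle lane's mouth, in line with the front edges. Back panel's inner face at x = 200 mm.
- lane_mouth (a point): Middle of the mouth of the empty middle lane, 22.5 mm above the organiser's origin; axes as the organiser's. The lane is 105 mm wide: partitions' inner faces at y = -52.5 and +52.5 mm, outer faces at -62.5 and +62.5 mm. A lane 85 mm wide lies on either side.
- lane_end (a point): Middle of the inner face of the back panel in the middle lane, x = 200 mm from the mouth, 22.5 mm above the island top; axes as the organiser's.
- glasses_case: Dark red glasses case 155 x 60 x 40 mm, loose in the side lane at the organiser's -y; origin at the centre of its underside.
- ring_box: Navy blue ring box 70 x 62 x 40 mm, loose in the side lane at the organiser's +y; origin at the centre of its underside.
- scent_bottle: Amber glass scent bottle, 50 x 34 mm, 98 mm tall with its black cap, standing loose at the organiser's -y side of the approach; origin at the centre of its underside.
- shoe_brush: Wooden shoe brush 165 x 54 x 40 mm lying on its bristles, loose behind the organiser's back panel and roughly along it; origin at the centre of its underside.
Not all that is in view belongs to the job. Of the things that look like the box, take the one that is nearest to the robot's base at the start.

How it is judged (in metres and radians):
On the way:
1. the box lies flat and square in the lane's mouth, its leading end between the two partitions (x of box in the frame of organiser between -0.03 and 0.12 m and y of box in the frame of organiser between -0.006 and 0.006 m and angle between the x axis of box and the x axis of organiser, either way round below 0.1 rad and height (world z) of box below 0.006 m), for 0.1 s.
At the end, for the whole second after the job is handed in: The box lies flat and at rest in the middle lane, its leading end within 7 mm of the back panel, its length along the lane (within 4 degrees, centred within 6 mm), and the bottle, brush and two cases are within 20 mm of where they began (x of box in the frame of organiser between 0.133 and 0.145 m and y of box in the frame of organiser between -0.006 and 0.006 m and angle between the x axis of box and the x axis of organiser, either way round below 0.07 rad and angle between box's own z axis and vertical below 0.05 rad and height (world z) of box below 0.005 m and linear speed of box below 0.02 m/s and distance of each of glasses_case, ring_box, scent_bottle, shoe_brush from where it was at the start of the episode below 0.02 m); the robot touches nothing.
It fails at once if the box is lifted more than 10 mm off the island top (height (world z) of box above 0.01 m).
It fails at once if the box is tipped by more than about 10 degrees (angle between box's own z axis and vertical above 0.18 rad).
It fails at once if the bottle is moved 20 mm or tipped (distance of scent_bottle from where it was at the start of the episode above 0.02 m or angle between scent_bottle's own z axis and vertical above 0.35 rad).
It fails at once if the brush, the glasses case or the ring box is moved 20 mm (distance of any of shoe_brush, glasses_case, ring_box from where it was at the start of the episode above 0.02 m).
It also fails if it takes over 72 s, if anything falls off the work surface, if the arm or the gripper's body presses on something with over 40 N, if the wrist force passes 120 N, or if a joint passes its speed limit or range.

## Working session

There is one attempt and no reset: what is moved stays moved. The work goes in short steps, Python scripts to look and compute and a tool call to move; the robot and the scene stay as the last step left them, time stands still between calls to the robot, and variables do not carry over. Pictures are saved under pics/ and viewed, at most 10 in all, crops included, and the job is handed in when it is done.

Besides the shell and the picture viewer there is one more tool, called as name(argument=value, ...), one argument or row to a line, values as JSON. servo_tool: Moves the arm, as the interface text tells. Its arguments: {"type":"object","properties":{"series":{"type":"array"},"fingers":{"type":"number"}},"required":["series"]}

```bash
mkdir -p pics
cat > h.py <<'E'
import numpy as np, cv2
from workcell import manip
def snap(name,fn=None):
    s=manip.snapshot(name); 
    if fn: cv2.imwrite('pics/'+fn,s['pixels'])
    return s
def K(s):
    h=s['pixels'].shape[0]; f=h/2/np.tan(np.radians(s['vertical_fov'])/2)
    return np.array([[f,0,s['cx']],[0,f,s['cy']],[0,0,1.]])
def p2w(s,uv,z):
    uv=np.array(uv,float).reshape(-1,1,2)
    n=cv2.undistortPoints(uv,K(s),np.array(s['dist'],float)).reshape(-1,2)
    T=np.array(s['world_from_camera']); d=np.c_[n[:,0],-n[:,1],-np.ones(len(n))]@T[:3,:3].T
    o=T[:3,3]; return o+d*((z-o[2])/d[:,2])[:,None]
def w2p(s,P):
    T=np.linalg.inv(np.array(s['world_from_camera'])); c=np.atleast_2d(P)@T[:3,:3].T+T[:3,3]
    c=c*[1,-1,-1]
    return cv2.projectPoints(c.reshape(-1,1,3),np.zeros(3),np.zeros(3),K(s),np.array(s['dist'],float))[0].reshape(-1,2)
E
python3 - <<'E'
from h import *
for n in('top','side'):
    s=snap(n,n+'0.png'); print(s['vertical_fov'],s['dist'],np.round(s['world_from_camera'],2).tolist())
o=manip.get_obs(); print(o['position'],o['tcp_rot'],o['time_s'],o['opening'])
a=cv2.imread('pics/top0.png');b=cv2.imread('pics/side0.png')
cv2.imwrite('pics/t0.png',cv2.resize(a,(768,576)));cv2.imwrite('pics/s0.png',cv2.resize(b,(768,576)))
E
```

```text
48.864256985243266 [-0.15195493  0.          0.          0.          0.        ] [[0.02, 0.98, -0.19, 363.82], [-1.0, 0.01, -0.01, -48.67], [-0.01, 0.2, 0.98, 1338.62], [0.0, 0.0, 0.0, 1.0]]
47.20208807891802 [-0.01441867  0.          0.          0.          0.        ] [[0.93, 0.27, -0.25, 336.2], [-0.37, 0.64, -0.67, -797.68], [-0.02, 0.72, 0.7, 843.34], [0.0, 0.0, 0.0, 1.0]]
[266.87453583 619.42454159 230.40106346] [-9.89691478e-05  2.01963741e-01  9.79392646e-01 -8.26310166e-04] 0.1 0.9993588809980807
```

View pics/t0.png

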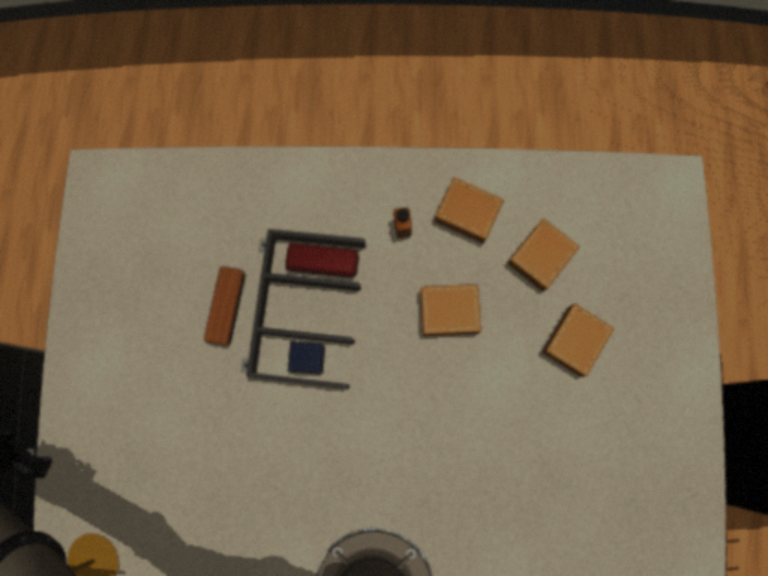

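View pics/s0.png

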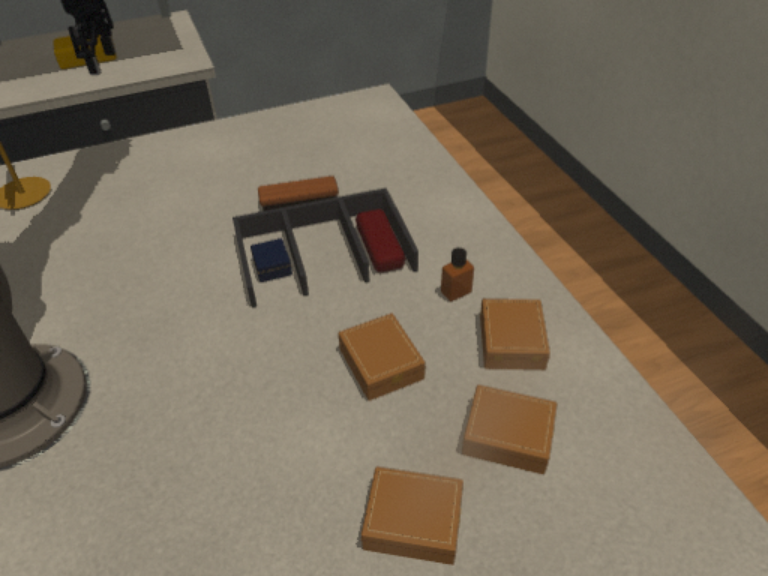

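Candidates for the box (top view, enlarged pixels): A (450,310), B (468,210), C (544,254) and D (578,341). The base is at about (375,560), so A is nearest, and it lies in front of the organiser beside the lane line. I'll check it in a crop.

Run:
```python
from h import *
s=snap('top')
for n,uv in dict(A=(450,310),B=(468,210),C=(544,254),D=(578,341)).items():
    p=p2w(s,[(uv[0]+.5)/1.5-.5,(uv[1]+.5)/1.5-.5],45)[0]; print(n,p.round(),np.hypot(*p[:2]).round())
im=s['pixels'][140:268,150:330]  # x4
cv2.imwrite('pics/c1.png',cv2.resize(im,None,fx=4.4,fy=4.4,interpolation=cv2.INTER_CUBIC))
```

```text
A [ 570. -146.   45.] 588.0
B [ 786. -185.   45.] 808.0
C [ 692. -346.   45.] 774.0
D [ 508. -412.   45.] 654.0
```

View pics/c1.png

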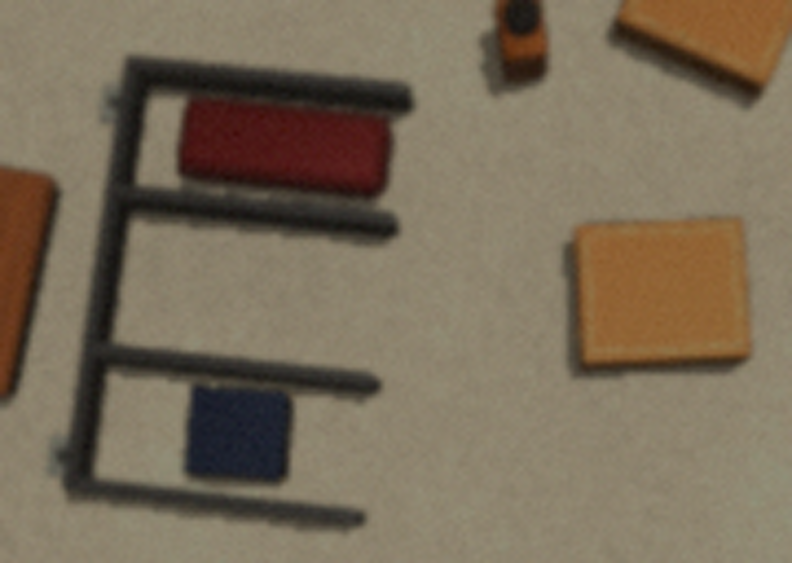

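A is the box: it is nearest the base (588 mm, next is 654 mm) and in front of the lane. In the crop its top corners are at about (577,228), (742,218), (748,355) and (583,362). The middle partitions' front tips are at (398,225) and (380,384).

```bash
cat >> h.py <<'E'
from scipy.optimize import least_squares
def fit(P,M):
    "pose x,y,theta taking model pts M to world P"
    f=lambda q:(np.c_[M[:,0]*np.cos(q[2])-M[:,1]*np.sin(q[2])+q[0],M[:,0]*np.sin(q[2])+M[:,1]*np.cos(q[2])+q[1]]-P[:,:2]).ravel()
    r=least_squares(f,[*P[:,:2].mean(0),1.5]); return r.x,np.sqrt(np.mean(r.fun**2))
BOX=np.array([[60,-50],[-60,-50],[-60,50],[60,50.]])
def rel(o,b):
    d=b[:2]-o[:2];c,s=np.cos(o[2]),np.sin(o[2]); return np.array([c*d[0]+s*d[1],-s*d[0]+c*d[1],b[2]-o[2]])
E
python3 - <<'E'
from h import *
s=snap('top'); sd=snap('side')
cr=lambda a:(np.array(a,float)+.5)/4.4-.5+[150,140]
b,e=fit(p2w(s,cr([(577,228),(742,218),(748,355),(583,362)]),45),BOX)
o,e2=fit(p2w(s,cr([(411,98),(398,225),(380,384),(365,518),(136,61),(69,489)]),50),np.array([[0,-152.5],[0,-57.5],[0,57.5],[0,152.5],[210,-157.5],[210,157.5]]))
print(b,e,o,e2,rel(o,b),np.degrees(b[2]-o[2]))
np.save('org.npy',o)
print('bottle',rel(o,np.r_[p2w(s,cr([(523,15)]),98)[0][:2],0]))
# overlay check on both
for n,S in(('t',s),('s',sd)):
    im=cv2.resize(S['pixels'],None,fx=3,fy=3,interpolation=cv2.INTER_CUBIC)
    def dr(q,M,z,c):
        R=np.array([[np.cos(q[2]),-np.sin(q[2])],[np.sin(q[2]),np.cos(q[2])]])
        W=np.c_[M@R.T+q[:2],np.full(len(M),z)]
        cv2.polylines(im,[np.int32((w2p(S,W)+.5)*3)],True,c,1)
    dr(b,BOX,45,(0,255,0));dr(b,BOX,0,(255,255,0))
    for y in(-157.5,-62.5,52.5,147.5): dr(o,np.array([[0,y],[200,y],[200,y+10],[0,y+10.]]),50,(0,0,255)); dr(o,np.array([[0,y],[200,y],[200,y+10],[0,y+10.]]),0,(255,0,0))
    cr2=im[400:850,440:1010] if n=='t' else im[350:850,440:1100]
    cv2.imwrite(f'pics/ov_{n}.png',cr2)
E
```

```text
[ 572.4911025  -147.68593648    1.6280598 ] 1.825721388233669 [559.40702587  43.18435263   1.47748827] 2.3163234799723944 [-1.88820917e+02 -3.08110646e+01  1.50571530e-01] 8.627113161893497
bottle [ -70.9915692  -204.71455029   -1.47748827]
```

View pics/ov_t.png

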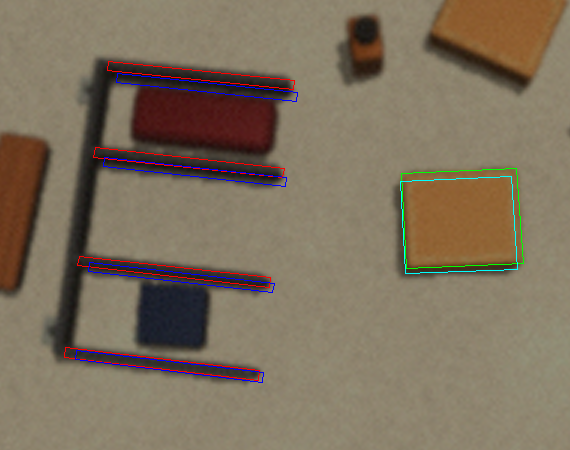

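View pics/ov_s.png

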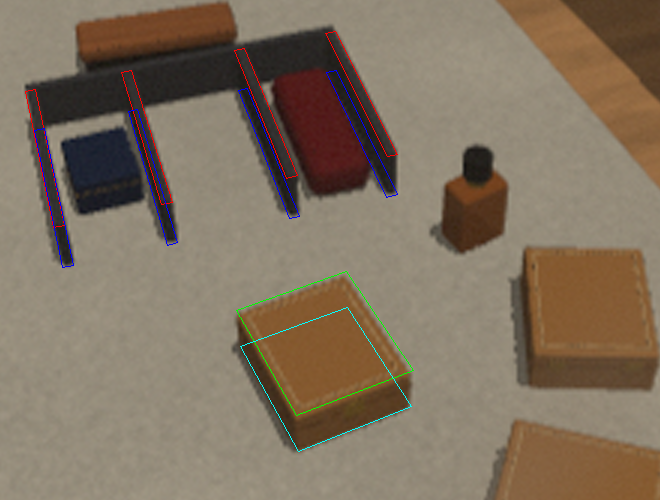

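servo_tool(
  series=[
    [[0, 0, 0, -6], [0, 0, 0, -6], [0, 0, 0, -6], [0, 0, 0, 0]],
  ],
  fingers=-1,
)

```text
time_s: 0.58
position: [267.1, 619.8, 231.1]
tcp_rot: [-0.0, 0.045, 0.999, -0.0]
wrist_force: [0.3, 0.3, 0.3]
opening: 1.002
finger_force: 0.0
```

servo_tool(
  series=[
    [[-18.8, -29.4, 0, 0], [-18.8, -29.4, 0, 0], [-18.8, -29.4, 0, 0], [-18.8, -29.4, 0, 0], [-18.8, -29.4, 0, 0]],
  ],
)

```text
time_s: 1.0
position: [347.6, 463.3, 231.3]
tcp_rot: [-0.0, 0.048, 0.999, 0.0]
wrist_force: [1.6, 0.2, 1.4]
opening: 1.0
finger_force: 0.0
```

servo_tool(
  series=[
    [[-18.8, -29.4, 0, 0], [-18.8, -29.4, 0, 0], [-18.8, -29.4, 0, 0], [-18.8, -29.4, 0, 0], [-18.8, -29.4, 0, 0]],
  ],
)

```text
time_s: 1.42
position: [427.6, 308.2, 231.5]
tcp_rot: [0.0, 0.048, 0.999, 0.0]
wrist_force: [-0.1, 0.5, -0.3]
opening: 0.997
finger_force: 0.0
```

servo_tool(
  series=[
    [[-18.8, -29.4, 0, 0], [-18.8, -29.4, 0, 0], [-18.8, -29.4, 0, 0], [-18.8, -29.4, 0, 0], [-18.8, -29.4, 0, 0]],
  ],
)

```text
time_s: 1.83
position: [507.6, 153.1, 231.5]
tcp_rot: [0.0, 0.048, 0.999, 0.0]
wrist_force: [0.3, 0.4, -0.8]
opening: 1.0
finger_force: 0.0
```

servo_tool(
  series=[
    [[-18.8, -29.4, 0, 0], [-18.8, -29.4, 0, 0], [-18.8, -29.4, 0, 0], [-18.8, -29.4, 0, 0], [-18.8, -29.4, 0, 0]],
  ],
)

```text
time_s: 2.25
position: [587.6, -1.9, 231.5]
tcp_rot: [0.0, 0.048, 0.999, 0.0]
wrist_force: [0.7, 0.2, 0.6]
opening: 1.003
finger_force: 0.0
```

servo_tool(
  series=[
    [[-18.8, -29.4, 0, 0], [-18.8, -29.4, 0, 0], [-18.8, -29.4, 0, 0], [-18.8, -29.4, 0, 0], [0, 0, 0, 0]],
  ],
)

```text
time_s: 2.67
position: [652.2, -133.2, 231.4]
tcp_rot: [0.001, 0.052, 0.999, -0.003]
wrist_force: [-1.2, -1.2, -0.2]
opening: 1.001
finger_force: 0.0
```

servo_tool(
  series=[
    [[-10, -22, 0, 0], [0, 0, 40, 0], [0, 0, 40, 0], [0, 0, 40, 0], [0, 0, 40, 0]],
  ],
)

```text
time_s: 3.08
position: [659.0, -147.1, 70.0]
tcp_rot: [0.001, 0.048, 0.999, -0.0]
wrist_force: [0.1, 0.7, 0.5]
opening: 0.999
finger_force: 0.0
```

servo_tool(
  series=[
    [[0, 0, 35, 0], [0, 0, 20, 0], [0, 0, 10, 0], [0, 0, 0, 0]],
  ],
)

```text
time_s: 3.42
position: [657.2, -146.6, 3.8]
tcp_rot: [-0.002, 0.047, 0.999, 0.0]
wrist_force: [0.2, -0.3, -1.0]
opening: 0.997
finger_force: 0.0
```

```bash
cat >> h.py <<'E'
def tcp():
    o=np.load('org.npy');ob=manip.get_obs();p=ob['position'];w,x,y,z=ob['tcp_rot']
    th=np.arctan2(2*(x*y+w*z),1-2*(y*y+z*z)); r=rel(o,np.array([p[0],p[1],th]))
    print('tcp in org',r[:2].round(1),'z',p[2].round(1),'toolx deg vs org y',(np.degrees(r[2])-90).round(2),'F',np.round(ob['wrist_force'],1),'t',ob['time_s'])
E
python3 - <<'E'
from h import *
tcp(); s=snap('side'); cv2.imwrite('pics/s2.png',cv2.resize(s['pixels'][100:300,130:400],None,fx=2.8,fy=2.8,interpolation=cv2.INTER_CUBIC))
E
```

```text
tcp in org [-179.9 -115.1] z 3.8 toolx deg vs org y -0.06 F [ 0.2 -0.3 -1. ] t 3.4167
```

View pics/s2.png

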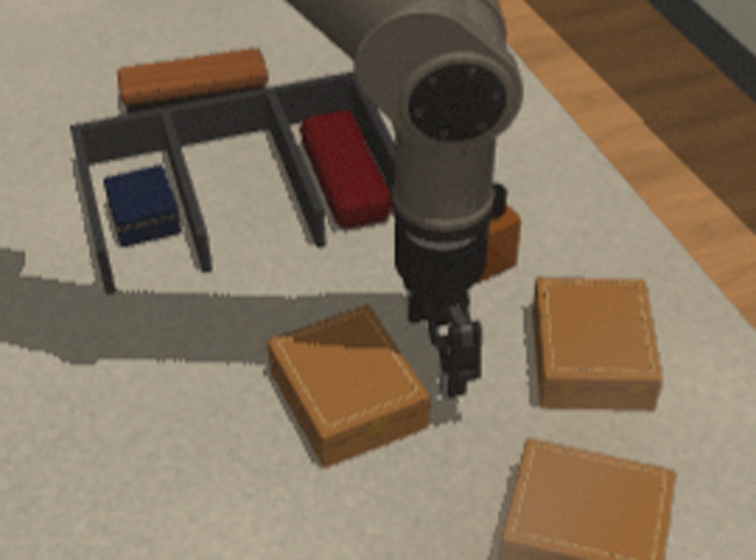

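The open gripper is beside the box's -y face, at crop pixel (455,370) against the face edge near (425,400), and clear of the bottle. I'm pushing sideways towards the lane line.

servo_tool(
  series=[
    [[6, -8, 0, 0], [6, 0, 0, 0], [6, 0, 0, 0], [6, 0, 0, 0], [6, 0, 0, 0]],
  ],
)

```text
time_s: 3.88
position: [628.9, -152.8, 7.7]
tcp_rot: [0.002, 0.046, 0.999, -0.0]
wrist_force: [0.9, -0.6, 1.0]
opening: 1.0
finger_force: 1.0
```

servo_tool(
  series=[
    [[5, 0, 0, 0], [5, 0, 0, 0], [5, 0, 0, 0], [5, 0, 0, 0], [0, 0, 0, 0]],
  ],
)

```text
time_s: 4.3
position: [607.7, -150.2, 6.4]
tcp_rot: [-0.0, 0.046, 0.999, 0.0]
wrist_force: [0.7, -0.4, 0.6]
opening: 0.998
finger_force: 0.4
```

Run:
```python
from h import *
tcp(); s=snap('side'); cv2.imwrite('pics/s3.png',cv2.resize(s['pixels'][150:290,180:340],None,fx=4,fy=4,interpolation=cv2.INTER_CUBIC))
```

```text
tcp in org [-188.1  -66.1] z 6.4 toolx deg vs org y 0.03 F [ 0.7 -0.4  0.6] t 4.3
```

View pics/s3.png

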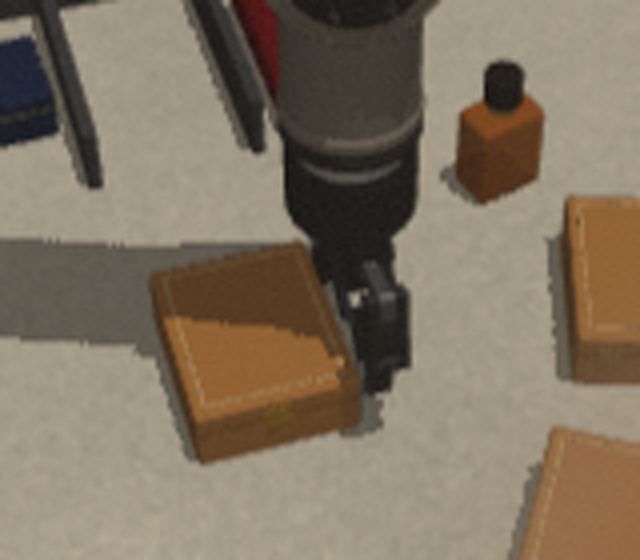

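The box is now square to the fingers. Its top corners in the crop are (302,243), (359,365), (199,412) and (152,276), and the bottle is untouched.

Run:
```python
from h import *
s=snap('side'); o=np.load('org.npy')
cr=lambda a:(np.array(a,float)+.5)/4-.5+[180,150]
b,e=fit(p2w(s,cr([(302,243),(359,365),(199,412),(152,276)]),45),BOX); print(rel(o,b).round(3),np.degrees(b[2]-o[2]),e)
print(fit(p2w(s,cr([(357,428),(203,463)]),0),BOX[1:3]), p2w(s,cr([(357,428),(203,463)]),0))
for p in p2w(s,cr([(98,186),(262,152)]),0): print(rel(o,np.r_[p[:2],0]).round(1))
```

```text
[-1.82879e+02 -5.39500e+00  2.70000e-02] 1.5495445846452194 4.80049588512529
(array([ 548.13332617, -139.56595481,    1.45019891]), np.float64(2.05626401703994)) [[ 587.66497897 -204.79559083    0.        ]
 [ 494.16503634 -193.46475162    0.        ]]
[ 4.7 55.2 -1.5]
[  3.  -60.6  -1.5]
```

servo_tool(
  series=[
    [[2, 0, 0, 0], [2, 0, 0, 0], [0, 0, 0, 0], [-20, 0, 0, 0], [-20, 0, 0, 0]],
  ],
)

```text
time_s: 4.82
position: [642.7, -153.9, 5.8]
tcp_rot: [-0.002, 0.047, 0.999, 0.0]
wrist_force: [-0.7, -0.6, -0.5]
opening: 0.999
finger_force: 0.0
```

servo_tool(
  series=[
    [[0, 0, -40, 0], [0, 0, -40, 0], [0, -40, -10, 0], [0, -40, 0, 0], [0, -40, 0, 0]],
  ],
)

```text
time_s: 5.23
position: [633.3, -274.0, 97.4]
tcp_rot: [0.0, 0.045, 0.999, -0.0]
wrist_force: [-0.3, -0.6, 0.3]
opening: 0.999
finger_force: 0.0
```

servo_tool(
  series=[
    [[0, -40, 0, 0], [0, -40, 0, 0], [0, -40, 0, 0], [0, -40, 0, 0], [0, 0, 0, 0]],
  ],
)

```text
time_s: 5.65
position: [612.1, -444.3, 96.0]
tcp_rot: [-0.002, 0.052, 0.999, -0.004]
wrist_force: [-2.1, -1.5, 0.2]
opening: 0.999
finger_force: 0.0
```

Run:
```python
from h import *
tcp(); s=snap('top'); cv2.imwrite('pics/t4.png',cv2.resize(s['pixels'][150:268,170:330],None,fx=5,fy=5,interpolation=cv2.INTER_CUBIC))
```

```text
tcp in org [-480.4  -97.9] z 96.0 toolx deg vs org y -0.6 F [-2.1 -1.5  0.2] t 5.65
```

View pics/t4.png

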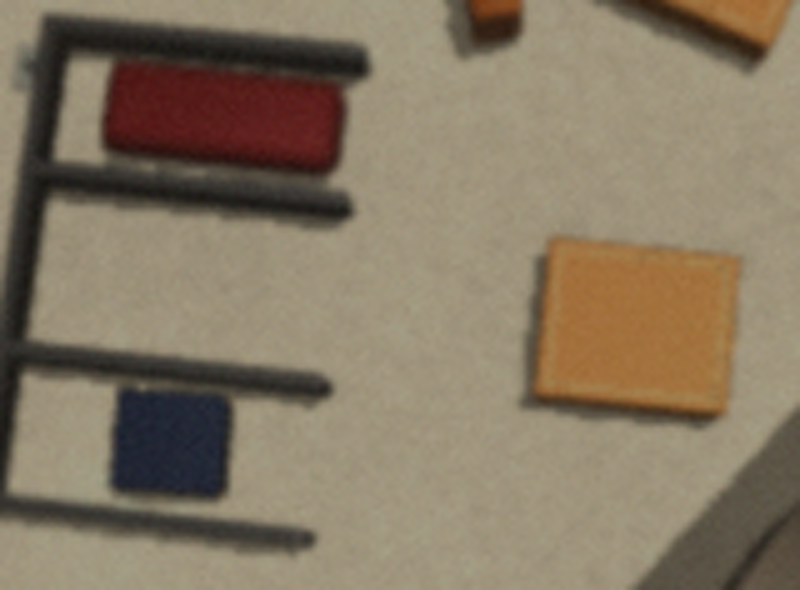

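The box is square and roughly in line with the lane. Its top corners in the crop are (550,237), (740,254), (725,407) and (536,392), and the partition tips are at (352,206) and (331,386).

Run:
```python
from h import *
s=snap('top'); o=np.load('org.npy')
cr=lambda a:(np.array(a,float)+.5)/5-.5+[170,150]
P=p2w(s,cr([(550,237),(740,254),(725,407),(536,392)]),45)
b,e=fit(P,BOX); print('box',rel(o,b).round(3),np.degrees(b[2]-o[2]),e)
for p in P: print(rel(o,np.r_[p[:2],0])[:2].round(1))
o2,e2=fit(p2w(s,cr([(370,59),(352,204),(331,383),(315,537),(44,15)]),50),np.array([[0,-152.5],[0,-57.5],[0,57.5],[0,152.5],[210,-157.5]])); print(o2,o,e2,rel(o2,b))
# overlay, auto
im=cv2.resize(s['pixels'],None,fx=5,fy=5,interpolation=cv2.INTER_CUBIC)
def dr(q,M,z,c):
    R=np.array([[np.cos(q[2]),-np.sin(q[2])],[np.sin(q[2]),np.cos(q[2])]])
    cv2.polylines(im,[np.int32((w2p(s,np.c_[M@R.T+q[:2],np.full(len(M),z)])+.5)*5)],True,c,1)
dr(b,BOX,45,(0,255,0));dr(b,BOX,0,(255,255,0))
for y in(-157.5,-62.5,52.5,147.5): dr(o2,np.array([[0,y],[200,y],[200,y+10],[0,y+10.]]),50,(0,0,255)); dr(o2,np.array([[0,y],[200,y],[200,y+10],[0,y+10.]]),0,(255,0,0))
cv2.imwrite('pics/ov4.png',im[750:1340,850:1650])
```

```text
box [-1.81944e+02 -3.60800e+00  1.40000e-02] 0.8184288842027562 1.6579652608937
[-122.5  -50.9]
[-241.1  -52.9]
[-240.2   43.1]
[-123.9   46.3]
[560.83233257  44.65851339   1.48338743] [559.40702587  43.18435263   1.47748827] 1.2558135169757574 [-1.83555469e+02 -1.24386739e+00  8.38511273e-03]
```

View pics/ov4.png

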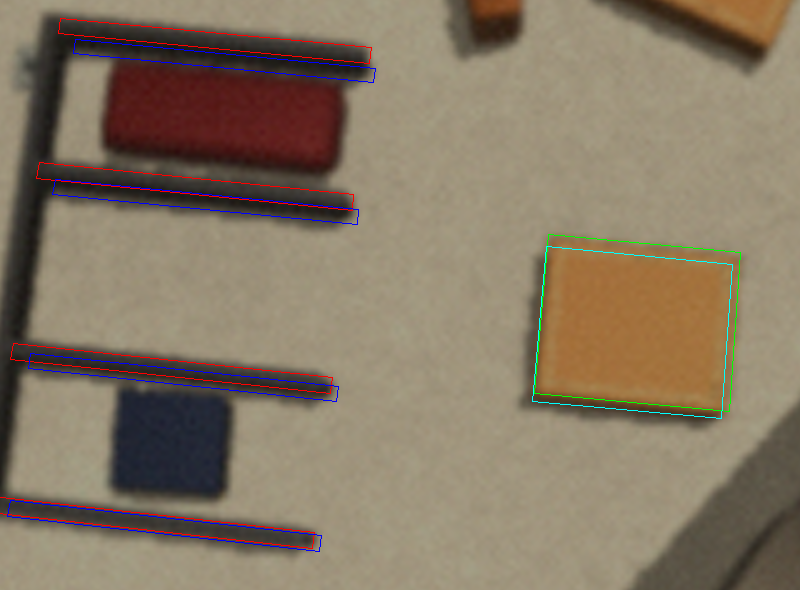

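```bash
cat > sil.py <<'E'
from h import *
from scipy.optimize import minimize
def rect(x0,x1,y0,y1,h): return np.array([[x,y,z] for x in(x0,x1) for y in(y0,y1) for z in(0,h)],float)
ORG=[rect(0,200,y,y+10,50) for y in(-157.5,-62.5,52.5,147.5)]+[rect(200,210,-157.5,157.5,50)]
BX=[rect(-60,60,-50,50,45)]
def render(s,q,parts,F=4):
    m=np.zeros((384*F,512*F),np.uint8);c,n=np.cos(q[2]),np.sin(q[2])
    for M in parts:
        W=np.c_[c*M[:,0]-n*M[:,1]+q[0],n*M[:,0]+c*M[:,1]+q[1],M[:,2]]
        h=cv2.convexHull(((w2p(s,W)+.5)*F-.5).astype(np.float32))
        cv2.fillConvexPoly(m,np.int32(np.round(h*16)),255,shift=4)
    return cv2.resize(m,(512,384),interpolation=cv2.INTER_AREA)/255.
def fitsil(s,q0,parts,mask):
    r0=render(s,q0,parts); roi=cv2.dilate(r0,np.ones((13,13)))>0
    f=lambda d:np.abs(render(s,q0+d*[1,1,.01],parts)-mask)[roi].sum()
    best=minimize(f,np.zeros(3),method='Nelder-Mead',options=dict(initial_simplex=np.array([[-3,-3,-1.],[4,0,0],[0,4,0],[0,0,2]]),xatol=.02,fatol=.05))
    return q0+best.x*[1,1,.01],best.fun,mask[roi].sum()
def masks(s):
    im=cv2.GaussianBlur(s['pixels'],(0,0),.6).astype(float);b,g,r=im.transpose(2,0,1)
    sat=(im.max(2)-im.min(2))
    dark=np.clip((95-im.max(2))/30+.5,0,1)*(sat<25)
    orange=np.clip((r-b-50)/30+.5,0,1)
    return dark,orange
E
python3 - <<'E'
from sil import *
o=np.load('org.npy');b0=np.array([560.8-17,0,1.49]);b0[:2]=o[:2]+[ -182*np.cos(o[2])+3*np.sin(o[2]), -182*np.sin(o[2])-3*np.cos(o[2])]
for n in('top','side'):
    s=snap(n);d,org=masks(s)
    O=fitsil(s,o,ORG,d);B=fitsil(s,b0,BX,org)
    print(n,O[0].round(3),O[1:],B[0].round(3),B[1:],'rel',rel(O[0],B[0]).round(3))
    print(fitsil(s,o,ORG,np.clip(d*1.0,0,1)**.5)[0].round(3))
E
```

```text
top [560.824  47.97    1.48 ] (np.float64(596.4294117647058), np.float64(2456.366666666667)) [ 547.587 -138.548    1.485] (np.float64(57.382352941176464), np.float64(1309.2333333333331)) rel [-1.86949e+02 -3.77900e+00  5.00000e-03]
[560.937  47.843   1.479]
side [559.824  47.876   1.485] (np.float64(1191.0313725490196), np.float64(3773.6)) [ 542.823 -140.36     1.467] (np.float64(146.48627450980393), np.float64(2054.0)) rel [-1.89002e+02  7.57000e-01 -1.70000e-02]
[560.034  47.649   1.486]
```

Run:
```python
from h import *
np.save('org.npy',np.array([560.4,47,1.481])); tcp(); print(manip.get_obs()['qpos'].round(2) if hasattr(manip.get_obs()['qpos'],'round') else manip.get_obs()['qpos'])
```

```text
tcp in org [-470.9 -100.5] z 95.4 toolx deg vs org y -0.12 F [ 0.3  0.6 -0.4] t 5.85
[ 0.37  0.75  0.26  1.45 -0.21  0.97  2.16]
```

servo_tool(
  series=[
    [[0, 0, 0, 7], [0, 0, 0, 7], [0, 0, 0, 7], [0, 0, 0, 7], [0, 0, 0, 7]],
  ],
  fingers=-0.3,
)

```text
time_s: 6.27
position: [619.5, -429.6, 96.0]
tcp_rot: [-0.0, 0.346, 0.938, 0.001]
wrist_force: [-0.1, 0.2, -0.4]
opening: 0.65
finger_force: 0.0
```

servo_tool(
  series=[
    [[0, 0, 0, 7], [0, 0, 0, 7], [0, 0, 0, 7], [0, 0, 0, 7], [0, 0, 0, 7]],
  ],
)

```text
time_s: 6.68
position: [619.5, -429.5, 95.9]
tcp_rot: [-0.001, 0.612, 0.791, 0.001]
wrist_force: [0.1, 0.5, -0.2]
opening: 0.651
finger_force: 0.0
```

servo_tool(
  series=[
    [[0, 0, 0, 7], [0, 0, 0, 7], [0, 0, 0, 5.9], [0, 0, 0, 0]],
  ],
)

```text
time_s: 7.02
position: [619.5, -429.5, 95.6]
tcp_rot: [-0.001, 0.739, 0.674, 0.0]
wrist_force: [0.5, 0.1, -0.1]
opening: 0.651
finger_force: 0.0
```

servo_tool(
  series=[
    [[35, -19, 0, 0], [35, -20, 0, 0], [35, -20, 0, 0], [35, -20, 0, 0], [35, -20, 0, 0]],
  ],
)

```text
time_s: 7.43
position: [534.8, -245.9, 96.0]
tcp_rot: [-0.001, 0.736, 0.677, 0.0]
wrist_force: [1.4, 0.5, 0.8]
opening: 0.649
finger_force: 0.0
```

servo_tool(
  series=[
    [[0, 0, 0, 0], [0, 0, 0, 0]],
  ],
)

```text
time_s: 7.6
position: [535.5, -244.8, 96.0]
tcp_rot: [-0.001, 0.736, 0.678, 0.001]
wrist_force: [0.5, -0.5, -0.6]
opening: 0.648
finger_force: 0.0
```

```bash
python3 -c "
from h import *
tcp();print(manip.get_obs()['opening'],manip.get_obs()['qpos'])"
```

```text
tcp in org [-292.8   -1.4] z 96.0 toolx deg vs org y -89.56 F [ 0.5 -0.5 -0.6] t 7.6
0.6477207384125281 [-0.17566248  0.59332269  0.68162337  1.91162621 -0.50789758  0.81726882
  0.69912393]
```

servo_tool(
  series=[
    [[0, 0, 30, 0.4], [0, 0, 30, 0], [0, 0, 20, 0], [0, 0, 8, 0], [0, 0, 0, 0]],
  ],
)

```text
time_s: 8.02
position: [534.9, -249.4, 6.7]
tcp_rot: [-0.001, 0.74, 0.672, -0.001]
wrist_force: [-0.0, 0.1, 0.7]
opening: 0.651
finger_force: 0.0
```

servo_tool(
  series=[
    [[8, 0, 0, 0], [8, 0, 0, 0], [6, 0, 0, 0], [5, 0, 0, 0], [5, 0, 0, 0]],
  ],
)

```text
time_s: 8.43
position: [539.6, -216.5, 9.1]
tcp_rot: [0.0, 0.74, 0.672, 0.001]
wrist_force: [0.2, -0.2, 0.0]
opening: 0.646
finger_force: 0.0
```

servo_tool(
  series=[
    [[6, 0, 0, 0], [6, 0, 0, 0], [6, 0, 0, 0], [6, 0, 0, 0], [6, 0, 0, 0]],
  ],
)

```text
time_s: 8.85
position: [542.0, -188.0, 8.6]
tcp_rot: [0.001, 0.741, 0.671, -0.0]
wrist_force: [0.0, -2.8, 2.8]
opening: 0.65
finger_force: 1.7
```

servo_tool(
  series=[
    [[6, 0, 0, 0], [6, 0, 0, 0], [6, 0, 0, 0], [6, 0, 0, 0], [6, 0, 0, 0]],
  ],
)

```text
time_s: 9.27
position: [544.7, -157.3, 8.3]
tcp_rot: [-0.0, 0.741, 0.672, -0.0]
wrist_force: [-0.4, -2.1, 2.3]
opening: 0.653
finger_force: 1.7
```

servo_tool(
  series=[
    [[6, 0, 0, 0], [6, 0, 0, 0], [6, 0, 0, 0], [6, 0, 0, 0], [6, 0, 0, 0]],
  ],
)

```text
time_s: 9.68
position: [547.6, -127.4, 8.3]
tcp_rot: [-0.0, 0.741, 0.672, -0.0]
wrist_force: [0.1, -3.2, 1.7]
opening: 0.649
finger_force: 1.7
```

Run:
```python
from sil import *
tcp(); o=np.load('org.npy'); b0=o.copy(); b0[:2]-=np.array([np.cos(o[2]),np.sin(o[2])])*100
for n in('top','side'):
    s=snap(n,n+'5.png');d,org=masks(s)
    B=fitsil(s,b0,BX,org); print(n,B[0].round(3),B[1:],'rel',rel(o,B[0]).round(3))
```

```text
tcp in org [-174.8   -2.9] z 8.3 toolx deg vs org y -90.46 F [ 0.1 -3.2  1.7] t 9.6833
top [699.284  55.699   1.865] (np.float64(208.39999999999998), np.float64(208.39999999999998)) rel [  21.119 -137.545    0.384]
side [545.326 -48.586   1.355] (np.float64(1590.7019607843138), np.float64(280.4)) rel [-96.552   6.442  -0.126]
```

servo_tool(
  series=[
    [[-20, 0, 0, 0], [0, 0, -40, 0], [0, 0, -40, 0], [-30, 10, -10, 0], [-39, 12, 0, 0]],
  ],
)

```text
time_s: 10.2
position: [563.9, -214.3, 100.9]
tcp_rot: [0.0, 0.738, 0.675, 0.003]
wrist_force: [0.5, -0.4, -0.9]
opening: 0.65
finger_force: 0.0
```

servo_tool(
  series=[
    [[-39, 12, 0, 0], [-39, 12, 0, 0], [-39, 12, 0, 0], [-39, 12, 0, 0], [-39, 12, 0, 0]],
  ],
)

```text
time_s: 10.62
position: [601.7, -419.0, 97.4]
tcp_rot: [-0.001, 0.741, 0.672, 0.001]
wrist_force: [1.8, -0.4, -0.6]
opening: 0.648
finger_force: 0.0
```

servo_tool(
  series=[
    [[0, 0, 0, 0], [0, 0, 0, 0]],
  ],
)

```text
time_s: 10.78
position: [600.0, -421.2, 97.4]
tcp_rot: [-0.0, 0.742, 0.67, -0.0]
wrist_force: [0.5, 0.3, 0.2]
opening: 0.647
finger_force: 0.0
```

```bash
cat > m.py <<'E'
from sil import *
import sys
tcp(); o=np.load('org.npy'); b0=o.copy(); b0[:2]-=np.array([np.cos(o[2]),np.sin(o[2])])*float(sys.argv[1])
for n in('top','side'):
    s=snap(n,n+sys.argv[2]+'.png');d,org=masks(s)
    B=fitsil(s,b0,BX,org); B=fitsil(s,B[0],BX,org);O=fitsil(s,o,ORG,d); print(n,B[0].round(3),B[1:],O[0].round(3),'rel',rel(O[0],B[0]).round(3))
E
python3 m.py 103 6
```

```text
tcp in org [-462.8  -81.5] z 97.4 toolx deg vs org y -90.68 F [0.5 0.3 0.2] t 10.7833
top [556.301 -52.677   1.469] (np.float64(291.9313725490196), np.float64(1079.3)) [560.753  48.135   1.48 ] rel [-1.00801e+02 -4.69000e+00 -1.20000e-02]
side [551.19  -52.871   1.457] (np.float64(131.44117647058823), np.float64(1786.1000000000001)) [559.884  47.979   1.483] rel [-1.01224e+02 -1.47000e-01 -2.70000e-02]
```

Run:
```python
from sil import *
o=np.load('org.npy')
P=[]
for n in('top','side'):
    im0=cv2.imread(f'pics/{n}6.png'); s=snap(n); s['pixels']=im0
    im=cv2.GaussianBlur(im0,(0,0),.6).astype(float); ratio=(im[...,2]-im[...,0])/(im[...,2]+8)
    for th in(.35,.42):
        B=np.array([553.5,-52.7,1.465])
        for _ in range(2): B,e,N=fitsil(s,B,BX,np.clip((ratio-th)/.2+.5,0,1))
        print(n,th,B.round(3),e,N,rel(o,B).round(3))
    q=np.array([553.5,-52.7,1.465]); F=10 if n=='top' else 5
    c=w2p(s,[q[0]+3,q[1]+45,30])[0]; w,h=400//F,300//F; x0,y0=int(c[0]-w/2),int(c[1]-h/2)
    big=cv2.resize(im0[y0:y0+h,x0:x0+w],(400,300),interpolation=cv2.INTER_CUBIC); ov=big.copy()
    if n=='top':F=10
    for qq,parts,col in((q,[rect(-60,60,-50,50,45)],(0,255,0)),(o,ORG[1:3],(0,0,255))):
        for M in parts:
            cc,nn=np.cos(qq[2]),np.sin(qq[2])
            for z in(0,1):
                m=M[z::2][[0,1,3,2]]; W=np.c_[cc*m[:,0]-nn*m[:,1]+qq[0],nn*m[:,0]+cc*m[:,1]+qq[1],m[:,2]]
                cv2.polylines(ov,[np.int32((w2p(s,W)-[x0,y0]+.5)*F)],True,col,1)
    P.append(np.hstack([big,ov]))
cv2.imwrite('pics/m6.png',np.vstack(P))
```

```text
top 0.35 [553.41  -51.712   1.48 ] 261.3018025682043 1117.947578255949 [-9.8941e+01 -1.8910e+00 -1.0000e-03]
top 0.42 [553.142 -52.005   1.47 ] 299.797903646576 1019.5410882449808 [-9.9257e+01 -1.6500e+00 -1.1000e-02]
side 0.35 [551.329 -52.372   1.466] 95.0183342679021 1822.0158225684695 [-9.9785e+01  1.2300e-01 -1.5000e-02]
side 0.42 [550.531 -51.955   1.442] 142.18998360578607 1762.6620563719184 [-9.9441e+01  9.5500e-01 -3.9000e-02]
```

View pics/m6.png

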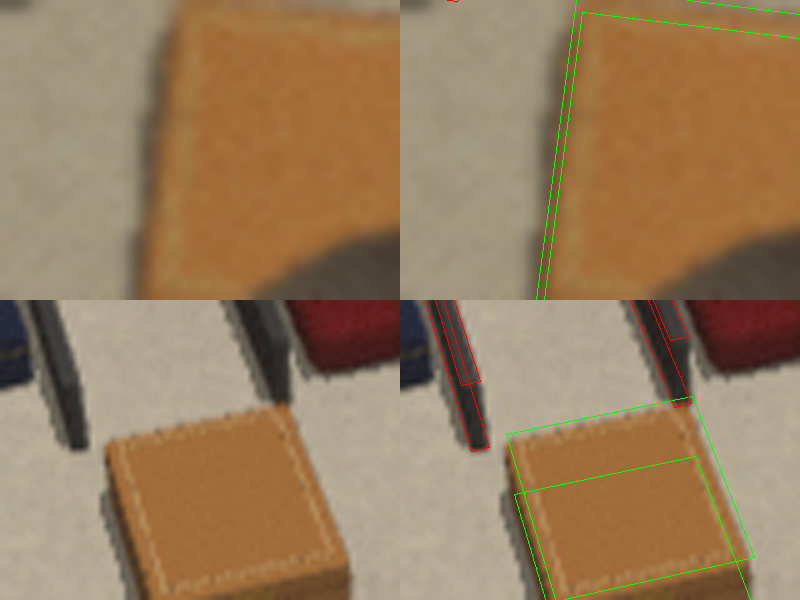

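From the picture, the box's front edge is about 40 mm short of the mouth. It sits near the lane centre (−2 to 0 mm) and is turned about −0.7°. I'm correcting the tool angle and going back behind it.

servo_tool(
  series=[
    [[38, -11, 0, -0.6], [38, -11.5, 0, 0], [38, -11.5, 0, 0], [38, -11.5, 0, 0], [38, -11.5, 0, 0]],
  ],
)

```text
time_s: 11.4
position: [561.1, -220.4, 98.3]
tcp_rot: [-0.001, 0.737, 0.676, 0.001]
wrist_force: [1.1, 0.1, 0.3]
opening: 0.654
finger_force: 0.0
```

servo_tool(
  series=[
    [[38, -11.5, 0, 0], [38, -11.5, 0, 0], [0, 0, 0, 0], [0, 0, 0, 0]],
  ],
)

```text
time_s: 11.73
position: [545.3, -141.3, 98.2]
tcp_rot: [-0.001, 0.735, 0.678, 0.001]
wrist_force: [0.1, -0.5, -0.4]
opening: 0.652
finger_force: 0.0
```

```bash
python3 -c "
from h import *
tcp()"
```

```text
tcp in org [-188.9   -1.9] z 98.2 toolx deg vs org y -89.42 F [ 0.1 -0.5 -0.4] t 11.7333
```

servo_tool(
  series=[
    [[0, 0, 35, 0], [0, 0, 35, 0], [0, 0, 15, 0], [0, 0, 5, 0], [0, 0, 0, 0]],
  ],
)

```text
time_s: 12.15
position: [544.7, -147.3, 7.5]
tcp_rot: [-0.001, 0.738, 0.675, -0.001]
wrist_force: [-0.1, -0.5, -0.1]
opening: 0.653
finger_force: 0.0
```

servo_tool(
  series=[
    [[6, 0, 0, 0], [6, 0, 0, 0], [6, 0, 0, 0], [6, 0, 0, 0], [6, 0, 0, 0]],
  ],
)

```text
time_s: 12.57
position: [548.9, -116.8, 9.3]
tcp_rot: [0.001, 0.737, 0.676, 0.0]
wrist_force: [0.1, -3.7, 2.1]
opening: 0.648
finger_force: 1.7
```

servo_tool(
  series=[
    [[5, 0, 0, 0], [5, 0, 0, 0], [5, 0, 0, 0], [5, 0, 0, 0], [5, 0, 0, 0]],
  ],
)

```text
time_s: 12.98
position: [550.2, -91.5, 8.3]
tcp_rot: [0.0, 0.737, 0.675, -0.0]
wrist_force: [-0.6, -3.7, 1.7]
opening: 0.655
finger_force: 1.7
```

servo_tool(
  series=[
    [[3, 0, 0, 0], [3, 0, 0, 0], [3, 0, 0, 0], [3, 0, 0, 0], [3, 0, 0, 0]],
  ],
)

```text
time_s: 13.4
position: [551.7, -76.6, 8.2]
tcp_rot: [0.0, 0.737, 0.675, 0.0]
wrist_force: [1.4, -3.4, 0.5]
opening: 0.651
finger_force: 1.3
```

```bash
python3 -c "
from h import *
tcp()"
```

```text
tcp in org [-123.9   -2.4] z 8.2 toolx deg vs org y -89.88 F [ 1.4 -3.4  0.5] t 13.4
```

servo_tool(
  series=[
    [[3, 0, 0, 0], [3, 0, 0, 0], [3, 0, 0, 0], [3, 0, 0, 0], [0, 0, 0, 0]],
  ],
)

```text
time_s: 13.82
position: [552.5, -63.9, 8.2]
tcp_rot: [-0.0, 0.737, 0.676, 0.0]
wrist_force: [0.0, -0.2, -0.7]
opening: 0.656
finger_force: 0.0
```

Run:
```python
from sil import *
tcp();o=np.load('org.npy')
s=snap('side','side7.png');snap('top','top7.png')
im=cv2.GaussianBlur(s['pixels'],(0,0),.6).astype(float); ratio=(im[...,2]-im[...,0])/(im[...,2]+8)
# visible part of box top: print row spans of orange near the box
b=o.copy();b[:2]+=-45*np.array([np.cos(o[2]),np.sin(o[2])])
print(fitsil(s,b,BX,np.clip((ratio-.35)/.2+.5,0,1)))
```

```text
tcp in org [-111.1   -2.1] z 8.2 toolx deg vs org y -89.8 F [ 0.  -0.2 -0.7] t 13.8167
(array([549.08432681,   8.17007977,   1.37159623]), np.float64(1188.9302534131937), np.float64(568.0069066462506))
```

servo_tool(
  series=[
    [[4, 0, 0, 0], [4, 0, 0, 0], [4, 0, 0, 0], [4, 0, 0, 0], [4, 0, 0, 0]],
  ],
)

```text
time_s: 14.33
position: [554.3, -44.5, 8.2]
tcp_rot: [-0.0, 0.737, 0.676, -0.0]
wrist_force: [-0.2, -1.2, -0.5]
opening: 0.65
finger_force: 0.9
```

servo_tool(
  series=[
    [[5, 0, 0, 0], [5, 0, 0, 0], [5, 0, 0, 0], [5, 0, 0, 0], [5, 0, 0, 0]],
  ],
)

```text
time_s: 14.75
position: [556.5, -19.4, 8.2]
tcp_rot: [-0.0, 0.737, 0.676, 0.0]
wrist_force: [-0.0, -2.1, -1.1]
opening: 0.648
finger_force: 0.8
```

servo_tool(
  series=[
    [[5, 0, 0, 0], [5, 0, 0, 0], [5, 0, 0, 0], [5, 0, 0, 0], [5, 0, 0, 0]],
  ],
)

```text
time_s: 15.17
position: [558.7, 5.3, 8.3]
tcp_rot: [0.0, 0.737, 0.676, -0.0]
wrist_force: [-0.5, -2.0, -0.5]
opening: 0.652
finger_force: 0.8
```

servo_tool(
  series=[
    [[5, 0, 0, 0], [5, 0, 0, 0], [5, 0, 0, 0], [5, 0, 0, 0], [5, 0, 0, 0]],
  ],
)

```text
time_s: 15.58
position: [560.9, 30.1, 8.3]
tcp_rot: [0.0, 0.737, 0.675, 0.0]
wrist_force: [0.6, -2.0, -1.0]
opening: 0.652
finger_force: 0.8
```

servo_tool(
  series=[
    [[5, 0, 0, 0], [5, 0, 0, 0], [5, 0, 0, 0], [5, 0, 0, 0], [5, 0, 0, 0]],
  ],
)

```text
time_s: 16.0
position: [563.1, 55.0, 8.3]
tcp_rot: [0.0, 0.737, 0.676, -0.0]
wrist_force: [0.3, -1.6, -1.6]
opening: 0.651
finger_force: 0.9
```

servo_tool(
  series=[
    [[5, 0, 0, 0], [5, 0, 0, 0], [5, 0, 0, 0], [5, 0, 0, 0], [5, 0, 0, 0]],
  ],
)

```text
time_s: 16.42
position: [565.3, 80.0, 8.3]
tcp_rot: [0.0, 0.737, 0.676, -0.0]
wrist_force: [0.5, -1.9, -1.0]
opening: 0.651
finger_force: 1.0
```

servo_tool(
  series=[
    [[4, 0, 0, 0], [4, 0, 0, 0], [4, 0, 0, 0], [4, 0, 0, 0], [4, 0, 0, 0]],
  ],
)

```text
time_s: 16.83
position: [567.0, 99.7, 8.3]
tcp_rot: [0.0, 0.737, 0.675, -0.0]
wrist_force: [0.9, -2.1, 0.3]
opening: 0.653
finger_force: 1.1
```

```bash
python3 -c "
from h import *
tcp()"
```

```text
tcp in org [53.1 -1.8] z 8.3 toolx deg vs org y -89.87 F [ 0.9 -2.1  0.3] t 16.8333
```

Expect contact with the back panel in about 16 mm, so I'm creeping in and watching the force.

servo_tool(
  series=[
    [[2.5, 0, 0, 0], [2.5, 0, 0, 0], [2.5, 0, 0, 0], [2.5, 0, 0, 0]],
  ],
)

```text
time_s: 17.17
position: [567.9, 109.5, 8.3]
tcp_rot: [0.0, 0.737, 0.675, -0.0]
wrist_force: [0.9, -2.9, -0.2]
opening: 0.646
finger_force: 1.2
```

servo_tool(
  series=[
    [[1.5, 0, 0, 0], [1.5, 0, 0, 0]],
  ],
)

```text
time_s: 17.33
position: [568.1, 112.5, 8.3]
tcp_rot: [0.0, 0.737, 0.675, 0.0]
wrist_force: [1.1, -2.4, -0.7]
opening: 0.649
finger_force: 1.2
```

servo_tool(
  series=[
    [[1, 0, 0, 0], [1, 0, 0, 0]],
  ],
)

```text
time_s: 17.5
position: [568.2, 113.4, 8.3]
tcp_rot: [0.0, 0.738, 0.675, -0.0]
wrist_force: [-0.0, -6.9, 0.0]
opening: 0.648
finger_force: 3.3
```

servo_tool(
  series=[
    [[1, 0, 0, 0], [0.5, 0, 0, 0], [0, 0, 0, 0]],
  ],
)

```text
time_s: 17.75
position: [568.1, 113.4, 8.3]
tcp_rot: [0.001, 0.738, 0.675, -0.001]
wrist_force: [-0.5, -8.0, 1.6]
opening: 0.647
finger_force: 3.6
```

Stalled at the back panel, so it's home. I'm retracting.

servo_tool(
  series=[
    [[-8, 0, 0, 0], [-15, 0, 0, 0], [0, 0, -40, 0], [0, 0, -40, 0], [-20, 0, -20, 0]],
  ],
)

```text
time_s: 18.17
position: [566.4, 77.3, 111.3]
tcp_rot: [-0.0, 0.735, 0.678, 0.002]
wrist_force: [1.6, -0.3, -0.6]
opening: 0.65
finger_force: 0.0
```

servo_tool(
  series=[
    [[-40, 5, 0, 0], [-40, 5, 0, 0], [-40, 5, 0, 0], [-40, 5, 0, 0], [-40, 5, 0, 0]],
  ],
)

```text
time_s: 18.58
position: [571.9, -129.1, 108.4]
tcp_rot: [-0.001, 0.737, 0.676, 0.001]
wrist_force: [0.7, 0.3, 0.2]
opening: 0.65
finger_force: 0.0
```

servo_tool(
  series=[
    [[-40, 5, 0, 0], [-40, 5, 0, 0], [-40, 5, 0, 0], [-20, 0, 0, 0], [0, 0, 0, 0]],
  ],
)

```text
time_s: 19.0
position: [573.0, -275.6, 109.0]
tcp_rot: [0.001, 0.74, 0.673, -0.001]
wrist_force: [-0.5, 0.1, 0.3]
opening: 0.651
finger_force: 0.0
```

Run:
```python
from sil import *
tcp();o=np.load('org.npy');b0=o.copy();b0[:2]+=138*np.array([np.cos(o[2]),np.sin(o[2])])
for n in('top','side'):
    s=snap(n,n+'9.png');im=cv2.GaussianBlur(s['pixels'],(0,0),.6).astype(float); ratio=(im[...,2]-im[...,0])/(im[...,2]+8)
    m=np.clip((ratio-.35)/.2+.5,0,1)
    top=[np.array(BX[0])]
    B=fitsil(s,b0,top,m); print(n,rel(o,B[0]).round(3),B[1:])
    a=cv2.imread(f'pics/{n}0.png') 
    df=np.abs(a.astype(int)-s['pixels']).max(2)
    for nm,r,z in(('bottle',(-71,-205),50),('glasses',(90,-105),40),('ring',(60,105),40),('brush',(250,0),40)):
        c,k=np.cos(o[2]),np.sin(o[2]);p=w2p(s,[o[0]+c*r[0]-k*r[1],o[1]+k*r[0]+c*r[1],z])[0].astype(int)
        print('  ',nm,p,'changed px',(df[p[1]-14:p[1]+15,p[0]-14:p[0]+15]>40).sum())
```

```text
tcp in org [-320.2  -41.4] z 109.0 toolx deg vs org y -90.28 F [-0.5  0.1  0.3] t 19.0
top [ 1.42109e+02 -3.33400e+00  5.00000e-03] (np.float64(19.874671306864848), np.float64(1332.9240636493373))
   bottle [267 147] changed px 0
   glasses [213 173] changed px 0
   ring [214 240] changed px 43
   brush [159 200] changed px 8
side [ 1.40223e+02 -1.15000e-01 -2.20000e-02] (np.float64(214.00621450054237), np.float64(1434.6807376203303))
   bottle [304 179] changed px 177
   glasses [251 153] changed px 91
   ring [180 175] changed px 0
   brush [204 128] changed px 119
```

```bash
python3 -c "
from workcell import manip
print(manip.sign_off())"
```

```text
the job is handed in; nothing more can be done
None
```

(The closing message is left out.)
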